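# Stand the fallen carving in the spring clamp and trip its latch

## Task

The carved wooden figure has fallen over on the bench: stand it upright and square in the middle of the gap between the holding clamp's jaw and its fixed stop, without dropping it, and let go of it. Then squeeze the two spring buttons on the sides of the latch housing together so that the jaw springs shut on the figure's plinth, and let go. Leave the figure held upright and do not push the other things on the bench about.

Things in the scene. Friction and masses are not known exactly. Their poses are not given: they have to be found in the camera images.
- fixture: Holding clamp screwed to the bench, yaw up to 0.4 rad either way. Origin on the bench surface (z = 0), on the clamp's centre line; x runs from the latch housing to the fixed stop. Plywood base x -145 to +125 mm, 110 mm wide, top at z = 15 mm. Aluminium latch housing: x -130 to -80 mm, 38 mm wide, top at z = 62 mm, a black button on each side. Stop and jaw: tops at z = 60 mm.
- gap_middle (a point): Middle of the gap for the figure, on the flat base top: x = +40, y = 0, z = 15 mm in the clamp's frame. The gap is 120 mm long while the jaw is latched back (its face at x = -20 mm, the stop's face at x = +100 mm).
- stop_face (a point): Middle of the fixed wooden stop's face, at x = +100, y = 0, z = 38 mm in the clamp's frame; the stop is 90 mm wide.
- jaw (a joint): Travel of the jaw towards the stop, m: 0 latched back, 0.060 end of travel, about 0.048 when closed on the figure's plinth. Once both buttons are in, its spring (8 N) moves it at about 0.1 m/s and pushes a standing figure along the base against the stop. It does not latch back by itself.
- jaw_face (a point): Middle of the wooden jaw's face (70 mm wide, jaw 25 mm thick), 38 mm above the bench; it moves with the jaw.
- button_left (a joint): How far the button on the housing's +y side is pressed in, m: 0 out, 0.010 fully in. Its spring takes 3.6 N to start, 9.6 N fully in. Both buttons must be in by more than 4 mm at the same time to free the jaw; either one alone still holds it.
- button_right (a joint): The same for the button on the -y side; pressed towards +y.
- button_left_pad (a point): Middle of the outer face of the +y button: x = -105, y = +30, z = 45 mm in the clamp's frame when out. The face is 28 mm long (x) and 24 mm high (z 33 to 57 mm). The two faces are 60 mm apart when out, 40 mm fully in, and stand 11 mm out of the housing.
- button_right_pad (a point): The same for the -y button: x = -105, y = -30, z = 45 mm in the clamp's frame when out.
- figure: Carved figure of plain pale wood, 148 mm tall, 0.14 to 0.26 kg, fallen on its back, +x (its front) up. Origin on its axis, 70 mm above the underside; z runs from underside to head. Square plinth 72 x 72 x 18 mm, sides along x and y; robe; shoulders 58 mm across, 90 mm up; neck. Pinched lightly by the head and lifted, it swings between the fingers and hangs upright.
- head (a point): Centre of the figure's head, a ball 36 mm across, 130 mm above the underside on the axis; about 25 mm above the bench while the figure lies.
- gouge_a: Bystander, loose: gouge: 210 mm long, wooden handle and steel blade, lying on the bench near the middle, 26 mm thick.
- gouge_b: Bystander, loose: longer gouge, 230 mm, lying towards the right edge.
- mallet: Bystander, loose: wooden mallet with a block head lying towards the left edge, 260 mm long.
- tape_roll: Bystander, loose: roll of paper tape lying flat at the back, 90 mm across, 24 mm high.
- mug: Bystander, loose: white mug at the back, 85 mm high.
- oil_jar: Bystander, loose: amber glass jar at the back, 100 mm high.
- bench_brush: Bystander, loose: brush lying towards the right edge.
Things that resemble listed ones, but are neither listed nor needed, are in the scene too. What is shaped like the figure but blue is not meant.

How it is judged:
By the outcome, as a careful person would: the job done as asked, in the order asked, and still so for the second after the job is handed in, with the robot touching nothing.
It also fails if it takes over 61 s, if anything falls off the work surface, if the arm or the gripper's body presses on something with over 40 N, if the wrist force passes 120 N, or if a joint passes its speed limit or range.

## Robot

A 6-joint arm with a two-finger parallel gripper is mounted at the origin on the work surface. World frame = base frame: x ahead of the robot, y to its left, z up, the work surface at z = 0. Lengths are in mm, angles in degrees, forces in N, time in s.
With the tool pointing down it reaches from about 350 to 850 mm from the base axis. Payload 8.1 kg.
Tool frame: the origin (TCP) lies at the very end of the fingers, on their centre line; the grasp point (between the pads) lies 19 mm behind it (r.grip_depth is the distance from the TCP to the grasp point, in mm); y points along the fingers, z is the direction in which the jaws open and shut, and the axes are right-handed (so a half turn about y gives the same grasp; the last joint's range is limited). The gripper opens to 85 mm and grips with 20 to 120 N. Pads are 22 mm wide; open, the fingers measure 114 mm over their backs; the gripper's body (76 mm by 85 mm) begins 54 mm behind the grasp point. The pads swing forward as they close: fully open they stand 13 mm farther back than shut.
Start: joints at [61.341, 7.471, 85.268, -0, 87.261, -4.893], TCP at [241.784, 549.132, 231.292] pointing down, gripper open.
Joint ranges: [-169.43, 169.43], [-51.17, 129.36], [1.28, 143.12], [-76.62, 256.62], [0, 156.53], [-152.29, 152.29]. Speed limits (degrees/s): [136.94, 136.94, 159.86, 180, 180, 180].

## Interface

Orientations are given as [roll, pitch, yaw] about the fixed x, y, z axes, in that order (R = Rz(yaw) Ry(pitch) Rx(roll)).
In Python, from bench import readout, eyes, r gives the robot as it stands. The module is installed in compiled form; this text tells all that it offers.
- The arm moves only by the tool move_arm, never from a script. Its argument "motion" is text: rows parted by semicolons, each of 6 numbers parted by spaces: the shift along the world's x, y, z in cm, then the turn, a rotation vector about the world's x, y, z in degrees. A call has 1 to 10 rows; each row is the pose to reach, as a shift and turn from the pose commanded when the call began; what a row does not reach only later rows make up. A row lasts 1/12 s, in which the tool goes at most 41.7 mm and 7.16 degrees, less where a joint would pass 70% of its speed; a pose out of reach is approached as far as the arm can. A call with a gripper value outside its range is refused whole. "fingers" is the finger opening in cm, from 0 to 8.54, set as the call begins (left out, the last holds). The fingers move at their own pace and stop on an object; "squeeze" is the grip in N (left out, the last holds). Time passes only in rows, so rows that repeat a pose let the fingers close. It gives the time, the measured TCP pose, the force and the opening at its end, in the units of the state.
- readout.sense(): the state, without advancing time (a new reading comes with each control period).
- eyes.snapshot(name): name is "scene" or "top" or "wrist"; returns a dict with "image" (480x640x3 uint8, blue, green, red), "fx", "fy", "cx", "cy" (pixels), "world_to_cam" (4x4, takes a point from world to camera coordinates). Camera axes: x right, y down, z forward; pixel columns grow to the right and rows downward; lengths in mm; the calibration is good to about 2 mm. A picture is of the moment at which its call begins. There is no depth.
- r.hand_in(): hands the job in, once; it reports no verdict.
The state is a dict: "time": time; "joint_pos": joint angles; "qd": joint speeds; "joint_efforts": joint torques, N m; "tool_pos": TCP position; "tcp_rot": TCP orientation; "ft_force": force on the tool from outside, world axes, zero at the start; "wrist_torque": the same for the moment, N m; "finger_gap": finger opening in mm.
Only numpy, scipy, OpenCV 4.12 (cv2) and the standard library are available. Lean on these libraries where they do the work, as an engineer would, in place of code of your own. Each camera call takes 0.05 s, during which the arm holds its last target. There are 200 camera calls.

## Working session

There is one attempt and no reset: what is moved stays moved. The work goes in short steps, Python scripts to look and compute and a tool call to move; the robot and the scene stay as the last step left them, time stands still between calls to the robot, and variables do not carry over. Pictures are saved under pics/ and viewed, about 8 in all and at most 12, crops included, and the job is handed in when it is done.

Besides the shell and the picture viewer there is one more tool, called after ">>>" as a command line: name --argument value ..., lists and objects as JSON in quotes. move_arm: Moves the arm, as the interface text tells. Its arguments: {"type":"object","properties":{"motion":{"type":"string"},"fingers":{"type":"number"},"squeeze":{"type":"number"}},"required":["motion"]}

```bash
mkdir -p pics; cat > h.py <<'E'
import numpy as np, cv2
from bench import readout, eyes, r
def snap(n,f=None):
    s=eyes.snapshot(n)
    if f: cv2.imwrite('pics/'+f+'.png',s['image'])
    return s
def ray(s,u,v,z):
    W=np.array(s['world_to_cam']);R=W[:3,:3];t=W[:3,3]
    c=-R.T@t; d=R.T@np.array([(u-s['cx'])/s['fx'],(v-s['cy'])/s['fy'],1])
    return c+d*(z-c[2])/d[2]
def proj(s,p):
    W=np.array(s['world_to_cam']);q=W[:3,:3]@np.array(p,float)+W[:3,3]
    return np.array([s['fx']*q[0]/q[2]+s['cx'],s['fy']*q[1]/q[2]+s['cy']])
E
python3 - <<'E'
from h import *
a=snap('top','top0');b=snap('scene','scene0')
cv2.imwrite('pics/both.png',np.hstack([a['image'],b['image']])[:, :])
for s in(a,b): 
    W=np.array(s['world_to_cam']);print(s['fx'],-W[:3,:3].T@W[:3,3]);print(W[:3,:3].round(2))
print(readout.sense())
E
```

```text
603.056420833112 [ 302.33984338    1.77955274 1626.14250622]
[[-0.02 -1.   -0.  ]
 [-0.99  0.02 -0.11]
 [ 0.11 -0.   -0.99]]
465.3019949786199 [1068.71212201  594.95798097  762.61073255]
[[-0.72  0.7  -0.  ]
 [ 0.45  0.47 -0.76]
 [-0.53 -0.54 -0.65]]
{'time': 0.1, 'joint_pos': array([ 6.13396381e+01,  7.51180466e+00,  8.53250791e+01,  6.35479501e-05,
        8.72636776e+01, -4.89412452e+00]), 'qd': array([-0.06125081, -0.07370081, -0.18988265,  0.03792361,  0.06015746,
        0.0396582 ]), 'joint_efforts': array([ 1.37899278e-03, -5.70957792e+01, -5.01938117e+01, -1.82568670e-04,
        8.18909408e-03,  1.24851231e-04]), 'tool_pos': array([241.54072554, 548.66145757, 230.31913921]), 'tcp_rot': array([-9.01001893e+01,  8.64259782e-03, -2.37662480e+01]), 'ft_force': array([ 0.59389837, -0.32549723,  0.6741118 ]), 'wrist_torque': array([ 0.02406674, -0.00132446, -0.00912089]), 'finger_gap': 85.55905940795604}
```

View pics/top0.png

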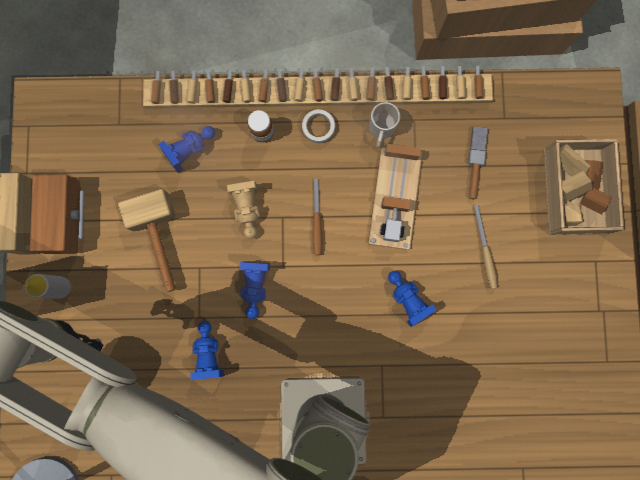

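View pics/scene0.png

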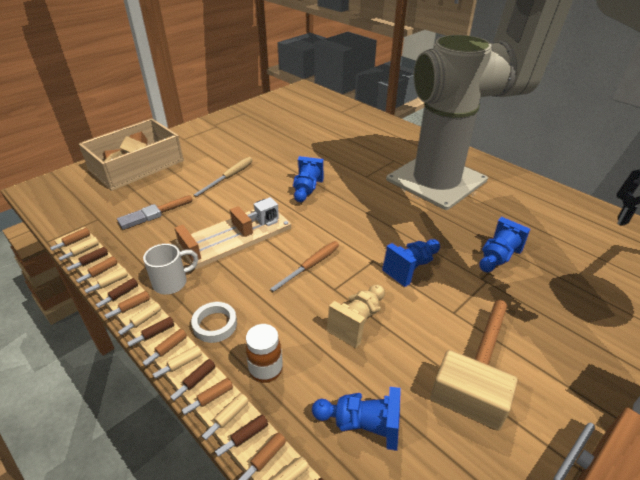

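The top picture shows the candidates for the figure. The pale one at (245,210) has its head at (250,232) and its plinth at (243,186). The blue lookalikes are at (188,147), (253,288), (205,350) and (410,297), so I choose the pale one. The clamp has its stop at (403,151), jaw at (397,203) and housing at (393,230).

```bash
python3 - <<'E'
from h import *
a=cv2.imread('pics/top0.png')
c=cv2.resize(a[130:260,215:430],None,fx=3.7,fy=3.7,interpolation=cv2.INTER_CUBIC)
cv2.imwrite('pics/crop.png',c)
E
```

```text
(no output)
```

View pics/crop.png

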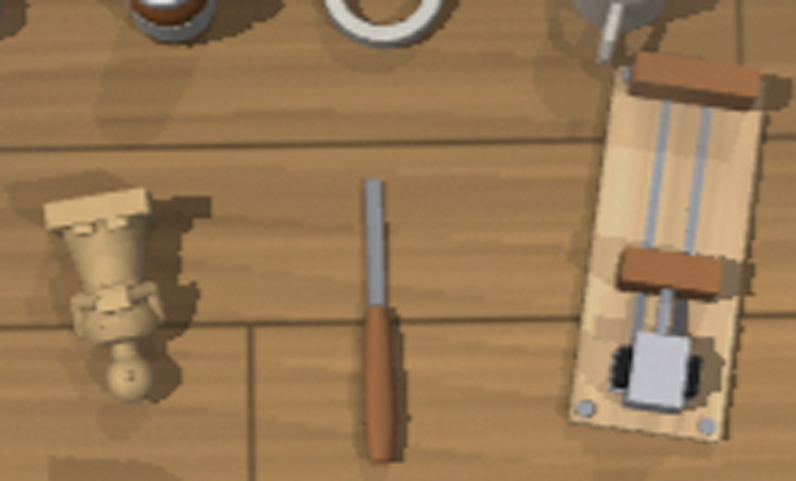

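The crop confirms that the pale figure lies with its front up: head at crop (128,377), plinth edge from (45,207) to (148,190). The clamp's base corners are near (570,420) and (722,438), and the housing top is centred near (660,370).

```bash
python3 - <<'E'
from h import *
s=snap('top')
P=lambda u,v,z: ray(s,215+(u+.5)/3.7-.5,130+(v+.5)/3.7-.5,z)[:2]
hd=P(128,377,28)
e1,e2=P(45,207,72),P(148,190,72);e3,e4=P(47,228,72),P(152,208,72)
pc=(e1+e2+e3+e4)/4
print('head',hd,'plinth',pc,'len',np.linalg.norm(hd-pc),'axisdir',np.degrees(np.arctan2(*(hd-pc)[::-1])),'edge',np.degrees(np.arctan2(*(e1-e2)[::-1])),np.linalg.norm(e1-e2))
A,B,C=P(570,420,15),P(722,438,15),P(765,103,15)
print('base w,l',np.linalg.norm(A-B),np.linalg.norm(C-B),'yaw',np.degrees(np.arctan2(*(C-B)[::-1])),np.degrees(np.arctan2(*(A-B)[::-1]))-90)
H=np.mean([P(*q,62) for q in[(640,332),(692,338),(684,408),(626,400)]],0)
J1,J2=P(622,258,60),P(723,262,60)
S1,S2=P(635,56,60),P(762,72,60)
print('H',H,'stop',S1,S2,np.linalg.norm(S1-S2),'yawstop',np.degrees(np.arctan2(*(S1-S2)[::-1]))-90)
yaw=np.degrees(np.arctan2(*(((S1+S2)/2-H)[::-1])));print('yaw H->S',yaw)
for y in (yaw,-6.):
    c,sn=np.cos(np.radians(y)),np.sin(np.radians(y));R=np.array([[c,-sn],[sn,c]])
    O=(A+B)/2+R@[145,0]
    print(y,'O base',O,'O hous',H+R@[105,0],'gap',O+R@[40,0])
E
```

```text
head [498.59849996 188.07284207] plinth [613.87842832 203.65008448] len 116.32760791994959 axisdir -172.3044980216928 edge 98.53658664551138 73.7789865762983
base w,l 110.84392759730835 250.66338506120803 yaw -9.234180376396585 -7.800389902250146
H [ 493.19686245 -191.98617342] stop [ 720.65925525 -180.99594487] [ 707.28635522 -271.81607136] 91.79939995499186 yawstop -8.376383047195716
yaw H->S -8.86130171614135
-8.86130171614135 O base [ 598.87744657 -208.24155963] O hous [ 596.9435965  -208.16069584] gap [ 638.40001192 -214.40328246]
-6.0 O base [ 599.813822   -201.06194156] O hous [ 597.62166147 -202.96166206] gap [ 639.59469782 -205.24308009]
```

>>> move_arm --motion "25.7 -36.0 -4 0 0 32;25.7 -36.0 -4 0 0 32;25.7 -36.0 -4 0 0 32;25.7 -36.0 -4 0 0 32;25.7 -36.0 -4 0 0 32;25.7 -36.0 -4 0 0 32;25.7 -36.0 -4 0 0 32;25.7 -36.0 -4 0 0 32;25.7 -36.0 -4 0 0 32;25.7 -36.0 -4 0 0 32" --fingers 8.54 --squeeze 20

```text
time: 0.98
tool_pos: [477.9, 217.4, 194.4]
tcp_rot: [-90.0, 0.0, 8.2]
ft_force: [0.3, 0.8, -0.6]
finger_gap: 85.3
```

>>> move_arm --motion "0 0 0 0 0 0;0 0 0 0 0 0;0 0 0 0 0 0"

```text
time: 1.23
tool_pos: [477.0, 219.3, 194.4]
tcp_rot: [-90.0, 0.0, 8.2]
ft_force: [-1.0, 0.1, 0.3]
finger_gap: 85.6
```

```bash
python3 - <<'E'
from h import *
q=readout.sense();print(q['time'],q['tool_pos'],q['tcp_rot'])
s=snap('wrist','w1');print(proj(s,[498.6,188,25]))
E
```

```text
1.2333 [476.99158463 219.34156435 194.38939037] [-8.99812868e+01  4.83606663e-02  8.16652540e+00]
[275.99542316 236.0696648 ]
```

View pics/w1.png

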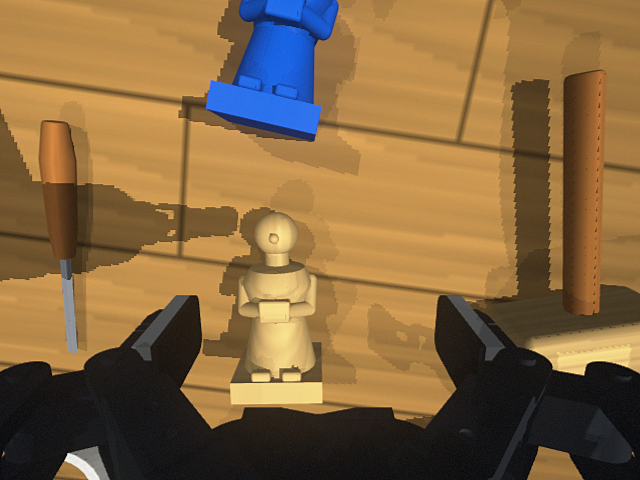

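The wrist view shows the head at (277,235), where I predicted (276,236). The plinth edge is level, so the yaw is aligned. Going down and pinching.

>>> move_arm --motion "2.15 -3.15 -3 0 0 0;2.15 -3.15 -7 0 0 0;2.15 -3.15 -11 0 0 0;2.15 -3.15 -15 0 0 0;2.15 -3.15 -17 0 0 0;2.15 -3.15 -18.5 0 0 0;2.15 -3.15 -18.9 0 0 0;2.15 -3.15 -18.9 0 0 0;2.15 -3.15 -18.9 0 0 0"

```text
time: 2.03
tool_pos: [499.1, 189.0, 6.7]
tcp_rot: [-90.0, -0.1, 8.3]
ft_force: [0.2, -0.5, 0.0]
finger_gap: 85.6
```

>>> move_arm --motion "0 0 0 0 0 0;0 0 0 0 0 0;0 0 0 0 0 0;0 0 0 0 0 0;0 0 0 0 0 0;0 0 0 0 0 0;0 0 0 0 0 0;0 0 0 0 0 0;0 0 0 0 0 0;0 0 0 0 0 0" --fingers 2.5 --squeeze 20

```text
time: 2.87
tool_pos: [499.0, 187.9, 5.8]
tcp_rot: [-90.0, -0.0, 8.2]
ft_force: [-0.4, 0.6, 1.8]
finger_gap: 34.7
```

```bash
python3 - <<'E'
from h import *
q=readout.sense();print(q['time'],q['tool_pos'],q['finger_gap'],r.grip_depth)
s=snap('wrist','w2');print(proj(s,[498.6,188,25]))
E
```

```text
2.8667 [498.95794161 187.92160066   5.77732589] 34.67201643978269 18.700000000000003
[317.29849532 329.7849533 ]
```

View pics/w2.png

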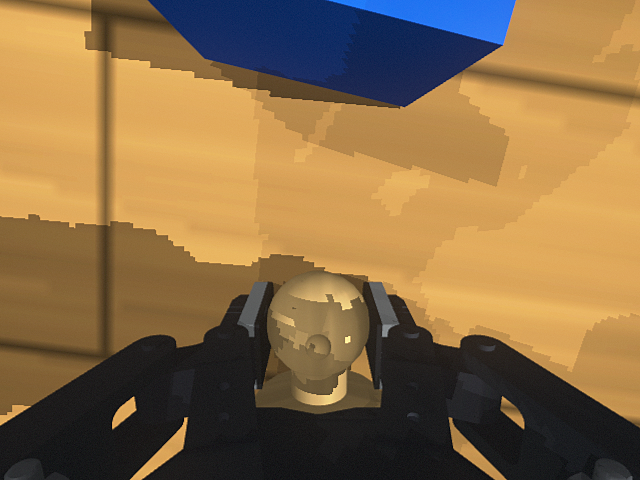

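The head is centred between the pads at (318,330) with a 34.7 mm opening. Lifting gently.

>>> move_arm --motion "0 0 1 0 0 0;0 0 2 0 0 0;0 0 3 0 0 0;0 0 4.2 0 0 0;0 0 5.4 0 0 0;0 0 6.6 0 0 0;0 0 7.8 0 0 0;0 0 9 0 0 0;0 0 10.2 0 0 0;0 0 11.4 0 0 0"

```text
time: 3.75
tool_pos: [498.7, 187.9, 120.9]
tcp_rot: [-90.0, -0.0, 8.2]
ft_force: [0.2, -0.1, -1.9]
finger_gap: 34.6
```

>>> move_arm --motion "0 0 1.2 0 0 0;0 0 2.4 0 0 0;0 0 3.6 0 0 0;0 0 4.8 0 0 0;0 0 6 0 0 0;0 0 7 0 0 0;0 0 8 0 0 0;0 0 8 0 0 0;0 0 8 0 0 0;0 0 8 0 0 0"

```text
time: 4.58
tool_pos: [498.4, 187.8, 199.0]
tcp_rot: [-90.0, 0.1, 8.2]
ft_force: [0.2, -0.4, -2.1]
finger_gap: 34.6
```

```bash
python3 - <<'E'
from h import *
q=readout.sense();print(q['time'],q['tool_pos'],q['finger_gap'],q['ft_force'])
b=snap('scene','s1');p=proj(b,[499,188,220]);print(p)
u,v=p.astype(int);i=b['image'][max(0,v-120):v+160,max(0,u-160):u+160]
cv2.imwrite('pics/s1c.png',cv2.resize(i,None,fx=2,fy=2))
E
```

```text
4.5833 [498.43684528 187.76024653 199.02066918] 34.6043135334768 [ 0.19308055 -0.42134141 -2.14924574]
[385.11453084 221.18550168]
```

View pics/s1c.png

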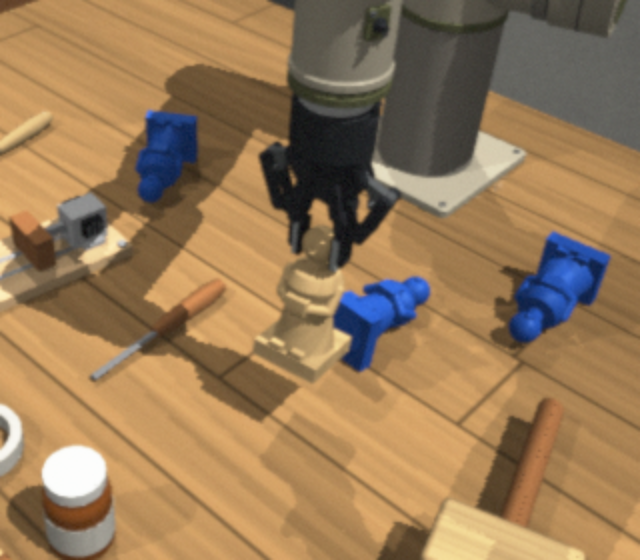

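The figure hangs upright (crop centre (305,310)). Carrying it to above the gap.

>>> move_arm --motion "0.2 -0.5 0.5 0 0 -1;0.6 -1.6 1 0 0 -2;1.1 -3.2 1.5 0 0 -3;1.8 -5.2 2 0 0 -4;2.5 -7.3 2 0 0 -5;3.3 -9.4 2 0 0 -6;4 -11.5 2 0 0 -7;4.7 -13.6 2 0 0 -8;5.5 -15.7 2 0 0 -9;6.2 -17.8 2 0 0 -10"

```text
time: 5.47
tool_pos: [561.2, 7.6, 220.0]
tcp_rot: [-90.0, -0.0, -1.9]
ft_force: [0.1, 0.2, -1.6]
finger_gap: 34.4
```

>>> move_arm --motion "0.8 -2.2 0 0 0 -1;1.5 -4.4 0 0 0 -2;2.3 -6.6 0 0 0 -3;3.1 -8.8 0 0 0 -4;3.8 -11 0 0 0 -5;4.6 -13.2 0 0 0 -6;5.4 -15.4 0 0 0 -6.7;6.1 -17.6 0 0 0 -6.7;6.8 -19.5 0 0 0 -6.7;7.3 -20.9 0 0 0 -6.7"

```text
time: 6.3
tool_pos: [633.6, -202.4, 219.7]
tcp_rot: [-90.0, 0.0, -8.6]
ft_force: [0.2, 1.1, -1.3]
finger_gap: 34.6
```

>>> move_arm --motion "0.3 -0.9 0 0 0 0;0.45 -1.4 0 0 0 0;0.45 -1.4 0 0 0 0;0.45 -1.4 0 0 0 0;0.45 -1.4 0 0 0 0;0.45 -1.4 0 0 0 0;0.45 -1.4 0 0 0 0;0.45 -1.4 0 0 0 0"

```text
time: 6.97
tool_pos: [638.3, -212.5, 219.8]
tcp_rot: [-90.0, -0.0, -8.4]
ft_force: [-0.4, 1.0, -2.0]
finger_gap: 34.7
```

```bash
python3 - <<'E'
from h import *
q=readout.sense();print(q['time'],q['tool_pos'],q['tcp_rot'],q['finger_gap'],q['ft_force'])
t=snap('top','t2');b=snap('scene','s2');w=snap('wrist','w3')
def crop(s,p,k,wd=90,hg=90):
    u,v=proj(s,p).astype(int);u0,v0=max(u-wd,0),max(v-hg,0);print(u0,v0,k)
    return cv2.resize(s['image'][v0:v0+2*hg,u0:u0+2*wd],None,fx=k,fy=k,interpolation=cv2.INTER_CUBIC)
A=crop(t,[600,-208,40],4,50,67);B=crop(b,[610,-208,90],4,50,67)
cv2.imwrite('pics/c2.png',np.hstack([A,B]))
E
```

```text
6.9667 [ 638.27263578 -212.46580462  219.83564847] [-9.00008159e+01 -5.89815765e-03 -8.41718948e+00] 34.716286341264976 [-0.40987696  0.99221017 -1.97933956]
346 123 4
172 143 4
```

View pics/c2.png

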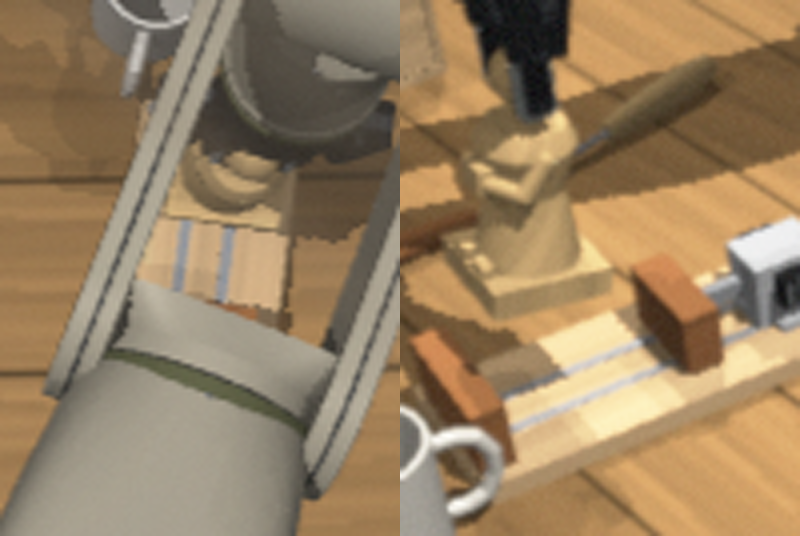

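View pics/w3.png

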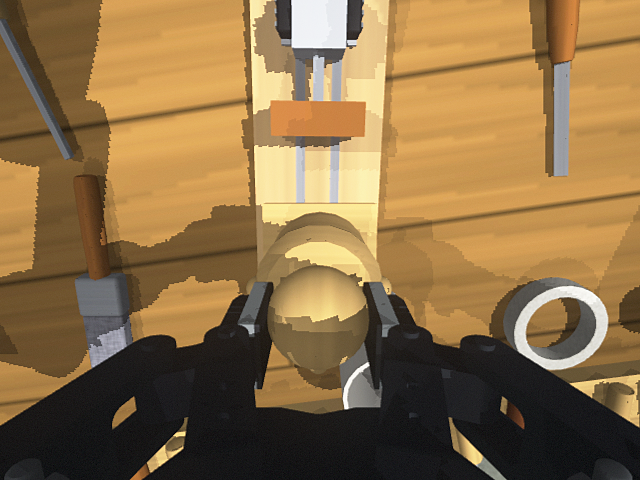

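The wrist view shows the jaw edges level, with the jaw top at rows 100–136 and columns 271–365. The rails are at columns 300 and 334, centred under the hand at about 318. The scene crop shows the figure hanging upright above the gap.

```bash
python3 - <<'E'
from h import *
w=snap('wrist');b=snap('scene')
q=readout.sense();print(q['tool_pos'])
y=np.radians(-8.5);X=np.array([np.cos(y),np.sin(y),0])
for a in ((271,136),(365,136)): print(ray(w,*a,60))
f=ray(w,318,136,60);print('face',f,'gap->',f+60*X)
k=ray(w,318,100,60);print('back',k, np.linalg.norm(f-k))
h=(ray(w,291,49,62)+ray(w,347,49,62))/2;print('hous front',h,'gap->',h+120*X)
l,rr=ray(w,271,136,60),ray(w,365,136,60);print('yaw',np.degrees(np.arctan2(*(l-rr)[:2][::-1])),np.linalg.norm(l-rr))
# scene: stop face top edge & jaw face top edge
S=lambda u,v,z: ray(b,172+((u-400)+.5)/4-.5,143+(v+.5)/4-.5,z)
# figure plinth bottom corner positions if at z=91
for p in((447,240),(492,292),(612,266)):print('plinth top corner',S(*p,109))
E
```

```text
[ 638.2691562  -213.05302653  219.71526186]
[ 570.60633126 -238.4883838    60.        ]
[ 580.88577575 -168.85583513   60.        ]
face [ 575.74597375 -203.67264974   60.        ] gap-> [ 635.08692555 -212.54121441   60.        ]
back [ 550.48611266 -199.9478002    60.        ] 25.533019533456027
hous front [ 517.07217337 -194.31002511   62.        ] gap-> [ 635.75407697 -212.04715444   62.        ]
yaw -98.39758763873446 70.3872063231818
plinth top corner [ 671.64332284 -277.12501174  109.        ]
plinth top corner [ 680.49696581 -214.74079025  109.        ]
plinth top corner [ 616.35039431 -187.06871856  109.        ]
```

>>> move_arm --motion "-0.2 0.05 -1 0 0 0;-0.2 0.05 -2.2 0 0 0;-0.2 0.05 -3.5 0 0 0;-0.2 0.05 -5 0 0 0;-0.2 0.05 -6.3 0 0 0;-0.2 0.05 -7.5 0 0 0;-0.2 0.05 -8.2 0 0 0;-0.2 0.05 -8.6 0 0 0;-0.2 0.05 -8.7 0 0 0;-0.2 0.05 -8.7 0 0 0"

```text
time: 8.05
tool_pos: [636.5, -212.7, 132.9]
tcp_rot: [-90.0, -0.0, -8.5]
ft_force: [-0.3, 0.6, -2.4]
finger_gap: 34.5
```

>>> move_arm --motion "0 0 -0.1 0 0 0;0 0 -0.2 0 0 0;0 0 -0.3 0 0 0;0 0 -0.4 0 0 0;0 0 -0.4 0 0 0"

```text
time: 8.47
tool_pos: [638.4, -213.1, 131.8]
tcp_rot: [-90.0, -0.3, -8.5]
ft_force: [1.3, 1.4, 8.3]
finger_gap: 34.8
```

```bash
python3 - <<'E'
from h import *
q=readout.sense();print(q['time'],q['tool_pos'],q['tcp_rot'],q['ft_force'],q['wrist_torque'])
b=snap('scene','s3');w=snap('wrist','w4')
u,v=proj(b,[630,-210,80]).astype(int);print(u,v)
A=cv2.resize(b['image'][v-60:v+60,u-50:u+50],None,fx=5,fy=5,interpolation=cv2.INTER_CUBIC)
B=cv2.resize(w['image'],None,fx=.6,fy=.6)
C=np.zeros((600,800,3),np.uint8);C[:,:480]=A[:,:480];C[:288,480:]=B[:, 32:352]
cv2.imwrite('pics/c3.png',C)
E
```

```text
8.4667 [ 638.40644291 -213.08017838  131.83659333] [-90.04937966  -0.32497313  -8.45362393] [1.34768694 1.3525207  8.31644619] [ 0.22192286 -0.1444731  -0.00939127]
215 217
```

View pics/c3.png

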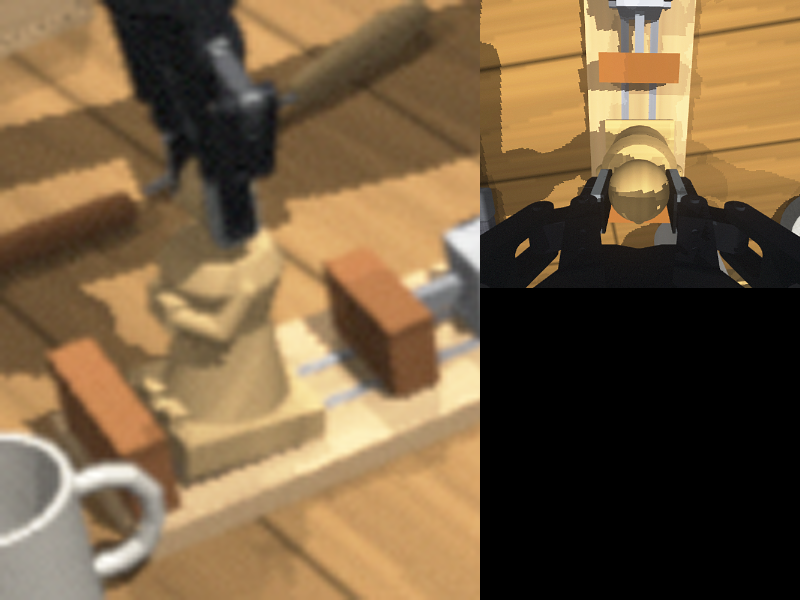

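The figure looks down on the base, with near bottom corners at crop (190,478) and (325,437). Contact came a few mm early, so I'm checking tilt and position.

```bash
python3 - <<'E'
from h import *
b=snap('scene');w=snap('wrist')
y=np.radians(-8.4);R=np.array([[np.cos(y),np.sin(y)],[-np.sin(y),np.cos(y)]]);O=np.array([636,-212.5])-R.T@[40,0]
F=lambda p:(R@(p[:2]-O)).round(1)
S=lambda u,v,z:F(ray(b,165+(u+.5)/5-.5,157+(v+.5)/5-.5,z))
print('bot',S(190,478,15),S(325,437,15),'top',S(185,450,33),S(325,405,33))
print('stop top near',S(162,438,60),S(50,352,60),'jaw face top near',S(392,318,60),S(328,262,60))
print('wrist plinth edge top33',F(ray(w,262,200,33)),F(ray(w,373,200,33)),'jawface',F(ray(w,(640-448)/.6,82/.6,60)))
g=cv2.cvtColor(w['image'],cv2.COLOR_BGR2GRAY).astype(int)
print(g[125:215:1,262].tolist())
cv2.imwrite('pics/wc.png',cv2.resize(w['image'][90:370,200:440],None,fx=2,fy=2))
E
```

```text
bot [91.2 25.9] [24.7 37. ] top [90.8 26.3] [21.4 35.6]
stop top near [105.3  43.3] [122.3 -46.6] jaw face top near [-23.7  26.4] [-19.8 -32.9]
wrist plinth edge top33 [ 17.4 -35.3] [17.4 33.9] jawface [-21.5   0.7]
[155, 154, 155, 156, 152, 157, 153, 153, 155, 154, 153, 155, 149, 140, 140, 139, 143, 143, 141, 141, 144, 139, 142, 139, 132, 221, 233, 229, 229, 228, 229, 228, 228, 227, 227, 227, 227, 228, 227, 228, 227, 227, 228, 228, 228, 228, 228, 228, 227, 228, 228, 228, 228, 229, 228, 230, 228, 229, 228, 228, 228, 228, 227, 228, 227, 228, 229, 227, 228, 227, 228, 228, 229, 231, 237, 202, 227, 230, 230, 231, 230, 229, 229, 228, 230, 230, 229, 232, 211, 200]
```

View pics/wc.png

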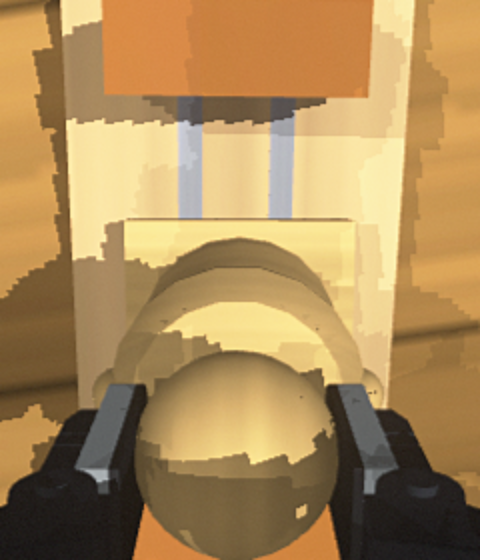

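The plinth is off towards the stop: clamp x is about 17 to 90 with the head at 42. The figure hangs tilted about 6° through pad friction, head towards the robot. I'll lift, tilt the hand +6° about the clamp's y axis and look again.

>>> move_arm --motion "0 0 0.7 0 0 0;0 0 1.5 0 0 0;-0.1 0 1.8 0.3 2 0;-0.2 0 1.8 0.6 4 0;-0.2 0 1.8 0.9 6 0;-0.2 0 1.8 0.9 6 0;-0.2 0 1.8 0.9 6 0;-0.2 0 1.8 0.9 6 0;-0.2 0 1.8 0.9 6 0"

```text
time: 9.42
tool_pos: [634.1, -212.7, 146.7]
tcp_rot: [-90.0, 6.0, -8.5]
ft_force: [-0.5, -1.1, -2.2]
finger_gap: 34.8
```

```bash
cat >> h.py <<'E'
y=np.radians(-8.4);RC=np.array([[np.cos(y),np.sin(y)],[-np.sin(y),np.cos(y)]]);O=np.array([636,-212.5])-RC.T@[40,0]
F=lambda p:(RC@(np.array(p)[:2]-O)).round(1)
E
python3 - <<'E'
from h import *
q=readout.sense();print(q['time'],q['tool_pos'],F(q['tool_pos']),q['tcp_rot'],q['ft_force'])
w=snap('wrist','w5');b=snap('scene','s5')
g=w['image'].astype(int)
for c in(270,280,360): print(c,[ (i,g[i,c].tolist()) for i in range(150,260) if abs(g[i+1,c]-g[i,c]).sum()>40][:8])
B=cv2.resize(w['image'][100:370,190:450],None,fx=1.5,fy=1.5)
u,v=proj(b,[630,-210,80]).astype(int)
A=cv2.resize(b['image'][v-60:v+60,u-45:u+45],None,fx=4.5,fy=4.5,interpolation=cv2.INTER_CUBIC)
C=np.zeros((540,800,3),np.uint8);C[:,:405]=A;C[:405,405:795]=B;cv2.imwrite('pics/c5.png',C)
E
```

```text
9.4167 [ 634.06234639 -212.6577076   146.71156097] [38.1 -0.4] [-89.99402434   6.03341698  -8.47421035] [-0.52144081 -1.07674466 -2.22544779]
270 [(160, [73, 145, 224]), (161, [44, 86, 135]), (162, [23, 44, 70]), (175, [83, 121, 151]), (203, [167, 235, 255]), (204, [100, 147, 187]), (205, [129, 212, 240]), (232, [137, 219, 245])]
280 [(160, [68, 141, 218]), (161, [52, 102, 157]), (169, [52, 78, 96]), (176, [66, 92, 116]), (203, [146, 207, 241]), (204, [86, 129, 162]), (205, [133, 216, 243]), (230, [139, 225, 252])]
360 [(161, [71, 134, 208]), (162, [50, 93, 146]), (163, [29, 49, 74]), (165, [50, 72, 89]), (182, [127, 182, 222]), (203, [160, 228, 252]), (204, [98, 142, 183]), (205, [130, 207, 240])]
```

View pics/c5.png

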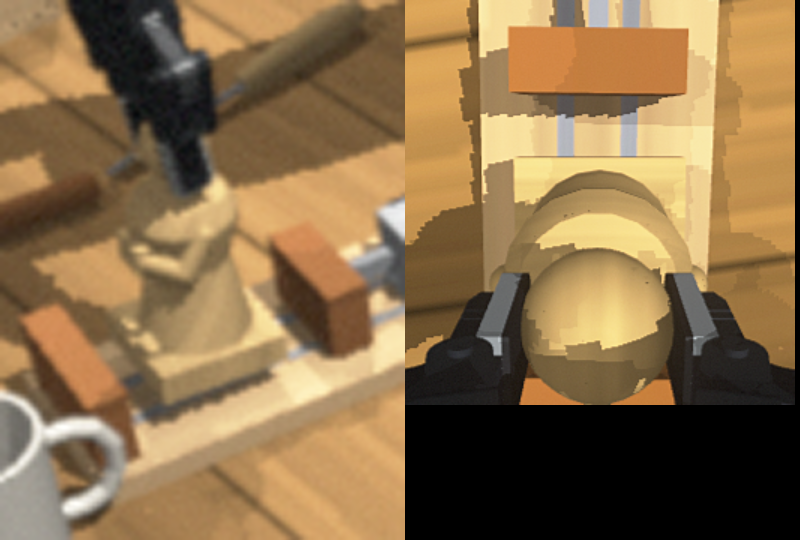

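The figure now hangs clear of the base and looks upright in the scene crop. In the wrist picture the plinth's near edge is at row 204, columns about 262–373.

```bash
python3 - <<'E'
from h import *
w=snap('wrist')
q=readout.sense();c=F(q['tool_pos'])
print('tool',c,'head x',c[0]+19*np.sin(np.radians(6)))
for z in(50,54,58): print(z,F(ray(w,262,204,z)),F(ray(w,373,204,z)))
print('jaw face',F(ray(w,318,162,60)))
hs=proj(w,[*(O+RC.T@[40,0]),166]);print('proj head',hs)
E
```

```text
tool [38.1 -0.4] head x 40.08604080208542
50 [  4.9 -35.7] [ 4.9 34. ]
54 [  4.5 -35.1] [ 4.6 33.5]
58 [  4.2 -34.5] [ 4.3 32.9]
jaw face [-20.8  -0.5]
proj head [319.76195458 330.69581186]
```

Upright within about 1° and centred. Lowering.

>>> move_arm --motion "0 0 -0.5 0 0 0;0 0 -1 0 0 0;0 0 -1.4 0 0 0;0 0 -1.6 0 0 0;0 0 -1.7 0 0 0;0 0 -1.7 0 0 0"

```text
time: 10.07
tool_pos: [634.5, -212.5, 129.8]
tcp_rot: [-90.0, 6.0, -8.5]
ft_force: [1.0, 0.5, -0.8]
finger_gap: 34.9
```

>>> move_arm --motion "0 0 -0.1 0 0 0;0 0 -0.2 0 0 0;0 0 -0.25 0 0 0;0 0 -0.25 0 0 0"

```text
time: 10.4
tool_pos: [635.8, -212.7, 129.3]
tcp_rot: [-90.0, 5.8, -8.5]
ft_force: [2.8, 0.9, 7.5]
finger_gap: 34.5
```

>>> move_arm --motion "0 0 0.1 0 0 0;0 0 0.2 0 0 0;0 0 0.2 0 0 0;0 0 0.2 0 0 0"

```text
time: 10.73
tool_pos: [634.6, -212.7, 129.6]
tcp_rot: [-90.0, 6.0, -8.5]
ft_force: [1.0, 0.9, 4.2]
finger_gap: 34.6
```

```bash
python3 - <<'E'
from h import *
w=snap('wrist','w6');g=w['image'].astype(int)
q=readout.sense();print(F(q['tool_pos']),q['tool_pos'],q['ft_force'],q['tcp_rot'])
for c in(265,275,360,368):
    e=[(i,abs(g[i+1,c]-g[i,c]).sum()) for i in range(140,240) if abs(g[i+1,c]-g[i,c]).sum()>60];print(c,e)
    for i,_ in e: print('  33:',F(ray(w,c,i+.5,33)),'60:',F(ray(w,c,i+.5,60)))
E
```

```text
[38.6 -0.3] [ 634.5869852  -212.64402199  129.59627916] [1.26440696 1.44477171 5.16956467] [-89.99600787   6.01873369  -8.46239894]
265 [(158, np.int64(125)), (159, np.int64(152)), (160, np.int64(93)), (161, np.int64(134)), (174, np.int64(244)), (202, np.int64(178)), (203, np.int64(145)), (232, np.int64(229))]
  33: [-22.6 -33.1] 60: [-21.6 -29.5]
  33: [-22.  -33.1] 60: [-21.1 -29.5]
  33: [-21.4 -33.1] 60: [-20.6 -29.5]
  33: [-20.8 -33.1] 60: [-20.  -29.5]
  33: [-12.8 -33.3] 60: [-13.  -29.7]
  33: [  4.5 -33.7] 60: [  2.5 -30. ]
  33: [  5.1 -33.7] 60: [  3. -30.]
  33: [ 23.5 -34.1] 60: [ 19.4 -30.4]
275 [(158, np.int64(118)), (159, np.int64(148)), (161, np.int64(86)), (165, np.int64(95)), (175, np.int64(234)), (201, np.int64(80)), (202, np.int64(70)), (203, np.int64(186)), (233, np.int64(229))]
  33: [-22.6 -26.9] 60: [-21.6 -24. ]
  33: [-22.  -26.9] 60: [-21.1 -24. ]
  33: [-20.8 -27. ] 60: [-20.  -24.1]
  33: [-18.3 -27. ] 60: [-17.9 -24.1]
  33: [-12.2 -27.1] 60: [-12.4 -24.2]
  33: [  3.9 -27.4] 60: [  1.9 -24.4]
  33: [  4.5 -27.4] 60: [  2.5 -24.5]
  33: [  5.1 -27.4] 6
[... 335 characters left out ...]
: [-20.1  25.5] 60: [-19.5  22.6]
  33: [-17.1  25.5] 60: [-16.8  22.6]
  33: [-7.9 25.7] 60: [-8.6 22.8]
  33: [ 3.9 25.9] 60: [ 1.9 23. ]
  33: [ 4.5 25.9] 60: [ 2.5 23. ]
  33: [ 5.1 25.9] 60: [ 3. 23.]
  33: [23.5 26.2] 60: [19.4 23.3]
368 [(159, np.int64(65)), (160, np.int64(180)), (162, np.int64(396)), (182, np.int64(81)), (201, np.int64(74)), (202, np.int64(242)), (203, np.int64(304)), (239, np.int64(64))]
  33: [-22.   30.4] 60: [-21.1  27. ]
  33: [-21.4  30.4] 60: [-20.6  27. ]
  33: [-20.1  30.4] 60: [-19.5  27. ]
  33: [-7.9 30.6] 60: [-8.6 27.2]
  33: [ 3.9 30.9] 60: [ 1.9 27.4]
  33: [ 4.5 30.9] 60: [ 2.5 27.4]
  33: [ 5.1 30.9] 60: [ 3.  27.4]
  33: [28.  31.4] 60: [23.4 27.9]
```

Seated upright and centred: plinth edge at 4.8 mm, so its middle is at about 41. Easing off and releasing.

>>> move_arm --motion "0 0 0.1 0 0 0;0 0 0.1 0 0 0"

```text
time: 10.95
tool_pos: [633.9, -212.6, 129.8]
tcp_rot: [-90.0, 6.1, -8.5]
ft_force: [0.9, 1.5, 2.6]
finger_gap: 34.4
```

>>> move_arm --motion "0 0 0 0 0 0;0 0 0 0 0 0;0 0 0 0 0 0;0 0 0 0 0 0;0 0 0 0 0 0;0 0 0 0 0 0;0 0 0 0 0 0;0 0 0 0 0 0;0 0 0 0 0 0;0 0 0 0 0 0" --fingers 8.54

```text
time: 11.78
tool_pos: [634.3, -212.7, 130.2]
tcp_rot: [-90.0, 6.1, -8.5]
ft_force: [-0.0, -0.1, 0.0]
finger_gap: 85.5
```

>>> move_arm --motion "0 0 1.5 0 0 0;0 0 3.5 0 0 0;0 0 6 0 0 0;0 0 9 0 0 0;0 0 12 0 0 0;-1 0 15 0 0 0;-4 0.5 15 0 0 0;-8 1 15 0 -3 0;-12 1.7 15 -0.9 -6 0;-12 1.7 15 -0.9 -6 0"

```text
time: 12.62
tool_pos: [509.3, -194.2, 279.6]
tcp_rot: [-90.0, 0.0, -8.5]
ft_force: [-0.7, -0.2, -0.6]
finger_gap: 85.3
```

```bash
python3 - <<'E'
from h import *
q=readout.sense();print(q['time'],q['tool_pos'],F(q['tool_pos']),q['tcp_rot'],q['finger_gap'])
w=snap('wrist','w7');b=snap('scene','s7')
u,v=proj(b,[620,-210,80]).astype(int)
A=cv2.resize(b['image'][v-60:v+60,u-50:u+50],None,fx=4,fy=4,interpolation=cv2.INTER_CUBIC)
B=cv2.resize(w['image'],None,fx=.62,fy=.62)
C=np.zeros((480,797,3),np.uint8);C[:,:400]=A;C[:298,400:797]=B[:298];cv2.imwrite('pics/c7.png',C)
# predicted button pads & corners
for p in([-105,30,45],[-105,-30,45],[-80,19,62],[-80,-19,62],[40,0,145]): print(p,proj(w,[*(O+RC.T@p[:2]),p[2]]).round())
t=snap('top','t7')
E
```

```text
12.6167 [ 509.30999113 -194.24733281  279.64418633] [-88.   -0.5] [-8.99851153e+01  4.68842066e-02 -8.49290377e+00] 85.32355907214868
[-105, 30, 45] [349. 184.]
[-105, -30, 45] [287. 184.]
[-80, 19, 62] [339. 213.]
[-80, -19, 62] [298. 213.]
[40, 0, 145] [319. 379.]
```

View pics/c7.png

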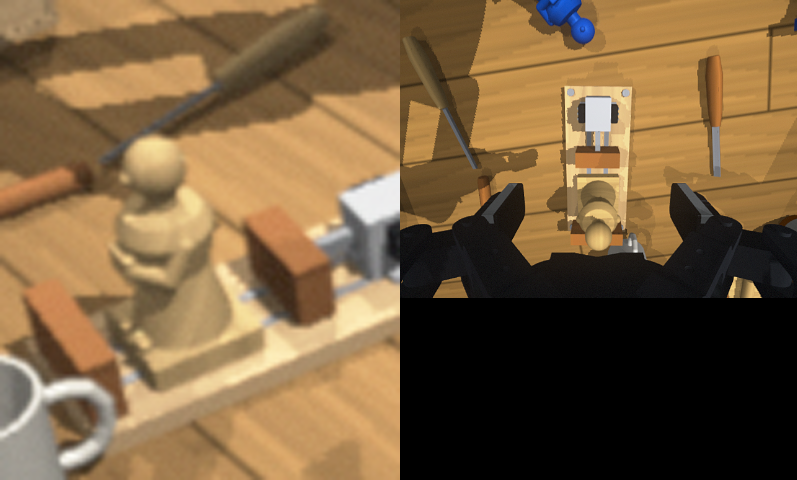

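The figure stands upright mid-gap in the scene crop (150,260), and the housing is at the predicted pixels. I'll go down over the buttons.

>>> move_arm --motion "-1.7 0.3 -3 0 0 0;-1.7 0.3 -7 0 0 0;-1.7 0.3 -11 0 0 0;-1.7 0.3 -15 0 0 0;-1.7 0.3 -18 0 0 0;-1.7 0.3 -20.5 0 0 0;-1.7 0.3 -22.5 0 0 0;-1.7 0.3 -24 0 0 0;-1.7 0.3 -25 0 0 0;-1.7 0.3 -25.2 0 0 0"

```text
time: 13.6
tool_pos: [497.1, -192.3, 26.4]
tcp_rot: [-89.9, 0.2, -8.4]
ft_force: [0.8, 0.2, 0.5]
finger_gap: 85.3
```

```bash
python3 - <<'E'
from h import *
q=readout.sense();print(q['time'],q['tool_pos'],F(q['tool_pos']),q['ft_force'],q['finger_gap'])
w=snap('wrist','w8')
for p in([-105,30,45],[-105,-30,45],[-130,19,62],[-130,-19,62],[-20,35,60]): print(p,proj(w,[*(O+RC.T@p[:2]),p[2]]).round())
g=w['image'];m=((g.min(2)>140)&(g.max(2)-g.min(2)<30)).astype(np.uint8)
n,l,st,c=cv2.connectedComponentsWithStats(m)
for i in range(1,n):
    if st[i,4]>400: print(st[i])
E
```

```text
13.6 [ 497.13676053 -192.31935879   26.41603924] [-100.3   -0.3] [0.8412337  0.16133752 0.53895417] 85.29550031833178
[-105, 30, 45] [405. 317.]
[-105, -30, 45] [233. 317.]
[-130, 19, 62] [385. 266.]
[-130, -19, 62] [254. 266.]
[-20, 35, 60] [415. 547.]
[193 199  30  29 694]
[421 201  30  30 692]
[ 258  254  139   83 8748]
[313 347  37  37 727]
```

>>> move_arm --motion "-0.2 0.03 0 0 0 0;-0.4 0.06 0 0 0 0;-0.4 0.06 0 0 0 0;-0.4 0.06 0 0 0 0"

```text
time: 13.98
tool_pos: [493.9, -192.4, 29.3]
tcp_rot: [-90.0, -0.1, -8.5]
ft_force: [-0.2, -0.7, 0.6]
finger_gap: 85.7
```

```bash
python3 - <<'E'
from h import *
q=readout.sense();print(q['tool_pos'],F(q['tool_pos']))
w=snap('wrist','w9')
for p in([-105,30,57],[-105,-30,57],[-130,19,62],[-130,-19,62]): print(p,proj(w,[*(O+RC.T@p[:2]),p[2]]).round())
g=w['image'].astype(int)
for rr in (290,310,330):
    print(rr,' '.join(f"{c}:{g[rr,c].max()}/{g[rr,c].max()-g[rr,c].min()}" for c in range(186,456,5)))
print([f"{i}:{g[i,320].max()}/{np.ptp(g[i,320])}" for i in range(230,300,3)])
E
```

```text
[ 493.90867853 -192.40152286   29.30938125] [-103.5   -0.9]
[-105, 30, 57] [413. 339.]
[-105, -30, 57] [230. 339.]
[-130, 19, 62] [385. 273.]
[-130, -19, 62] [258. 273.]
290 186:114/65 191:113/65 196:246/91 201:246/86 206:140/60 211:142/61 216:144/62 221:145/63 226:144/60 231:145/61 236:46/12 241:41/9 246:38/4 251:43/5 256:37/5 261:46/1 266:225/11 271:226/9 276:225/9 281:225/8 286:224/7 291:224/7 296:225/9 301:226/8 306:223/9 311:225/9 316:226/10 321:225/9 326:224/9 331:224/9 336:225/9 341:224/10 346:225/10 351:224/9 356:225/9 361:224/8 366:226/10 371:224/8 376:223/10 381:223/8 386:236/8 391:48/7 396:48/10 401:51/12 406:46/13 411:236/105 416:229/94 421:229/96 426:229/93 431:227/95 436:227/95 441:225/94 446:221/93 451:162/99
310 186:35/11 191:33/14 196:31/13 201:159/68 206:149/64 211:141/60 216:143/60 221:142/59 226:143/64 231:132/8 236:46/4 241:47/4 246:44/1 251:45/2 256:53/2 261:24/5 266:226/9 271:225/10 276:226/10 281:225/8 286:226/8 291:226/9 296:226/7 301:225/9 306:226/8 311:225/10 316:225/8 321:225/9 326:226/7 331:224/9 336:225/10 341:224/9 346:224/9 351:224/8 356:224/8 361:224/
[... 341 characters left out ...]
1/1 266:224/14 271:240/10 276:149/11 281:130/9 286:136/6 291:139/9 296:237/7 301:238/9 306:148/12 311:127/8 316:134/9 321:136/9 326:138/9 331:136/9 336:132/6 341:136/9 346:136/8 351:133/7 356:134/8 361:135/7 366:132/6 371:132/7 376:129/5 381:127/4 386:23/3 391:43/5 396:40/6 401:44/5 406:43/3 411:40/10 416:78/4 421:210/92 426:228/95 431:226/94 436:24/5 441:39/12 446:42/13 451:37/16
['230:242/107', '233:101/4', '236:99/1', '239:102/0', '242:101/1', '245:103/3', '248:102/4', '251:103/2', '254:101/2', '257:108/3', '260:104/3', '263:103/3', '266:103/4', '269:100/4', '272:213/13', '275:225/9', '278:225/8', '281:224/6', '284:224/7', '287:225/7', '290:224/9', '293:224/10', '296:226/10', '299:226/8']
```

The buttons (columns 231–418) sit about 2 mm to +y of the pads' centre, so I correct that and squeeze.

>>> move_arm --motion "-0.05 0.2 -0.2 0 0 0;-0.05 0.2 -0.2 0 0 0;-0.05 0.2 -0.2 0 0 0"

```text
time: 14.28
tool_pos: [492.6, -189.8, 26.1]
tcp_rot: [-90.0, 0.0, -8.5]
ft_force: [0.2, 0.1, -0.9]
finger_gap: 85.4
```

>>> move_arm --motion "0 0 0 0 0 0;0 0 0 0 0 0;0 0 0 0 0 0;0 0 0 0 0 0;0 0 0 0 0 0;0 0 0 0 0 0;0 0 0 0 0 0;0 0 0 0 0 0;0 0 0 0 0 0;0 0 0 0 0 0" --fingers 4.1 --squeeze 30

```text
time: 15.12
tool_pos: [493.2, -190.5, 27.2]
tcp_rot: [-90.0, -0.0, -8.5]
ft_force: [-3.5, 1.3, 7.6]
finger_gap: 41.4
```

```bash
python3 - <<'E'
from h import *
q=readout.sense();print(q['time'],F(q['tool_pos']),q['tool_pos'],q['ft_force'],q['finger_gap'])
b=snap('scene','s10');a=cv2.imread('pics/s7.png')
def jaw(i):
    hsv=cv2.cvtColor(i[140:290,150:290],cv2.COLOR_BGR2HSV)
    m=((hsv[...,0]<12)&(hsv[...,1]>110)).astype(np.uint8)
    n,l,st,c=cv2.connectedComponentsWithStats(m)
    return [(st[k].tolist(),c[k].round().tolist()) for k in range(1,n) if st[k,4]>60]
print(jaw(a));print(jaw(b['image']))
print([proj(b,[*(O+RC.T@[x,0]),60]).round()-[150,140] for x in(-32,16,110)])
E
```

```text
15.1167 [-104.5    0.9] [ 493.1728759  -190.48068626   27.18774756] [-3.53428916  1.33662587  7.59008931] 41.41309091039904
[]
[]
[array([91., 74.]), array([73., 81.]), array([37., 95.])]
```

Pressed to 41 mm, so both buttons are nearly fully in. I'll hold for the jaw travel, release and retreat.

>>> move_arm --motion "0 0 0 0 0 0;0 0 0 0 0 0;0 0 0 0 0 0;0 0 0 0 0 0;0 0 0 0 0 0;0 0 0 0 0 0"

```text
time: 15.67
tool_pos: [493.2, -190.5, 27.2]
tcp_rot: [-90.0, -0.0, -8.5]
ft_force: [-3.6, 1.1, 8.1]
finger_gap: 41.7
```

```bash
python3 - <<'E'
from h import *
b=snap('scene','s11')['image'];a=cv2.imread('pics/s7.png')
s=snap('scene')
def prof(i):
    o=[]
    for x in range(-60,125,4):
        u,v=proj(s,[*(O+RC.T@[x,28]),50]).round().astype(int); h=cv2.cvtColor(i[v:v+1,u:u+1],cv2.COLOR_BGR2HSV)[0,0]; o.append((x,*h.tolist()))
    return o
for p,q in zip(prof(a),prof(b)): print(p,q[1:])
E
```

```text
(-60, 150, 3, 91) (140, 8, 99)
(-56, 13, 20, 90) (13, 17, 103)
(-52, 16, 52, 118) (20, 45, 102)
(-48, 8, 43, 112) (10, 14, 169)
(-44, 13, 109, 112) (14, 26, 220)
(-40, 12, 146, 115) (13, 17, 215)
(-36, 12, 147, 116) (17, 21, 215)
(-32, 14, 163, 108) (21, 45, 230)
(-28, 13, 154, 116) (18, 16, 213)
(-24, 13, 152, 109) (18, 38, 212)
(-20, 12, 139, 90) (17, 17, 137)
(-16, 13, 140, 69) (16, 27, 125)
(-12, 15, 171, 64) (25, 13, 114)
(-8, 14, 143, 64) (16, 26, 108)
(-4, 13, 135, 70) (15, 57, 125)
(0, 17, 47, 76) (10, 21, 109)
(4, 21, 24, 73) (12, 83, 111)
(8, 15, 42, 157) (13, 143, 114)
(12, 18, 23, 191) (12, 151, 110)
(16, 19, 67, 220) (12, 150, 112)
(20, 22, 85, 239) (13, 151, 113)
(24, 18, 109, 192) (12, 143, 112)
(28, 18, 107, 165) (13, 145, 100)
(32, 18, 109, 175) (13, 137, 69)
(36, 18, 110, 178) (17, 150, 68)
(40, 18, 109, 184) (17, 110, 97)
(44, 18, 110, 186) (16, 106, 142)
(48, 18, 110, 190) (19, 108, 163)
(52, 18, 110, 187) (19, 109, 169)
(56, 18, 108, 180) (19, 108, 179)
(60, 17, 106, 175) (18, 109, 183)
(64, 18, 110, 162) (18, 109, 185)
(68, 18, 109, 154) (18, 106, 187)
(72, 18, 108, 147) (19, 109, 189)
(76, 18, 106, 164) (18, 110, 186)
(80, 19, 108, 228) (18, 110, 178)
(84, 18, 107, 195) (19, 108, 161)
(88, 19, 108, 104) (19, 107, 157)
(92, 17, 90, 88) (18, 110, 137)
(96, 18, 64, 100) (19, 108, 127)
(100, 13, 120, 183) (14, 138, 153)
(104, 13, 148, 193) (13, 148, 179)
(108, 13, 149, 198) (13, 151, 196)
(112, 13, 147, 196) (13, 149, 195)
(116, 13, 148, 184) (13, 152, 183)
(120, 13, 150, 190) (14, 147, 192)
(124, 12, 153, 85) (12, 142, 90)
```

The jaw's profile shifted by about 48 mm (start from x −46 to +4), so it has closed on the plinth. Now I release and retreat.

>>> move_arm --motion "0 0 0 0 0 0;0 0 0 0 0 0;0 0 0 0 0 0;0 0 0 0 0 0;0 0 0 0 0 0;0 0 0 0 0 0;0 0 0 0 0 0;0 0 0 0 0 0;0 0 0 0 0 0;0 0 0 0 0 0" --fingers 8.54

```text
time: 16.6
tool_pos: [492.8, -190.0, 26.2]
tcp_rot: [-90.0, -0.0, -8.5]
ft_force: [-0.7, 0.1, 0.5]
finger_gap: 85.7
```

>>> move_arm --motion "0 0 1.5 0 0 0;0 0 4 0 0 0;0 0 7 0 0 0;0 0 11 0 0 0;0 0 15 0 0 0;0 0 19 0 0 0;0 0 23 0 0 0;-4 5 25 0 0 0;-6 8 25 0 0 0;-8 12 25 0 0 0"

```text
time: 17.43
tool_pos: [423.1, -89.1, 277.3]
tcp_rot: [-90.0, -0.2, -8.6]
ft_force: [0.9, 1.7, -0.2]
finger_gap: 85.3
```

>>> move_arm --motion "-2 6 0 0 0 0;-2 8 0 0 0 0;-2 8 0 0 0 0;-2 8 0 0 0 0;-2 8 0 0 0 0;-2 8 0 0 0 0"

```text
time: 17.93
tool_pos: [403.6, -9.9, 275.3]
tcp_rot: [-90.0, 0.0, -8.5]
ft_force: [-0.5, 0.4, 0.2]
finger_gap: 85.5
```

```bash
python3 - <<'E'
from h import *
q=readout.sense();print(q['time'],q['tool_pos'],q['ft_force'],q['finger_gap'])
s=snap('scene','s12');t=snap('top','t12');b=s['image'];a=cv2.imread('pics/s0.png') 
# expected figure: centre clamp x=64: head ball at z145; pale colour extents
hsv=cv2.cvtColor(b,cv2.COLOR_BGR2HSV)
for z in (145,130,105,60,40,24):
    u,v=proj(s,[*(O+RC.T@[64,0]),z]); v=int(round(v)); u=int(round(u))
    print(z,(u,v),[tuple(hsv[v,c].tolist()) for c in range(u-28,u+29,4)])
d=cv2.absdiff(t['image'],cv2.imread('pics/top0.png')).max(2)>50
n,l,st,c=cv2.connectedComponentsWithStats(cv2.morphologyEx(d.astype(np.uint8),cv2.MORPH_OPEN,np.ones((3,3))))
print([st[i].tolist() for i in range(1,n) if st[i,4]>25])
d=cv2.absdiff(b,cv2.imread('pics/s11.png')).max(2)>50
print('scene vs s11 in clamp box',d[150:290,150:240].sum())
E
```

```text
17.9333 [403.59187113  -9.93300892 275.28077761] [-0.51044721  0.38693585  0.1826776 ] 85.47924565684731
145 (199, 199) [(16, 130, 182), (15, 135, 187), (13, 150, 201), (13, 153, 192), (13, 151, 166), (17, 112, 150), (17, 110, 215), (18, 109, 215), (19, 107, 195), (16, 128, 183), (16, 132, 162), (16, 129, 138), (16, 125, 126), (17, 130, 122), (16, 136, 114)]
130 (200, 204) [(13, 149, 176), (13, 147, 149), (14, 152, 106), (15, 141, 96), (16, 130, 155), (18, 121, 131), (18, 108, 125), (19, 107, 133), (18, 104, 130), (18, 123, 224), (17, 127, 223), (17, 132, 164), (17, 127, 114), (16, 126, 125), (16, 132, 124)]
105 (202, 213) [(16, 131, 189), (16, 134, 185), (17, 131, 193), (16, 134, 194), (18, 112, 150), (19, 108, 225), (19, 104, 229), (19, 104, 225), (19, 106, 230), (18, 108, 218), (17, 124, 211), (15, 136, 213), (16, 136, 218), (16, 130, 218), (16, 128, 157)]
60 (205, 228) [(14, 149, 203), (13, 148, 204), (14, 141, 145), (16, 131, 199), (18, 114, 134), (19, 110, 128), (19, 110, 179), (18, 109, 129), (18, 107, 178), (18, 108, 175), (16, 132, 81), (13, 152, 72), (13, 149, 186), (13, 14
[... 1058 characters left out ...]
, 540], [0, 313, 129, 84, 4050], [414, 314, 63, 50, 2280], [287, 317, 55, 36, 1433], [183, 319, 7, 10, 55], [194, 319, 8, 8, 52], [353, 367, 28, 9, 194], [383, 366, 28, 11, 216], [473, 369, 7, 18, 96], [0, 373, 255, 107, 11300], [305, 377, 33, 14, 246], [257, 387, 81, 93, 4949], [146, 390, 57, 30, 690], [235, 403, 32, 9, 182], [464, 407, 6, 8, 39], [348, 409, 17, 13, 96], [241, 414, 17, 5, 62], [427, 417, 51, 52, 1313], [186, 422, 38, 21, 435], [240, 422, 23, 16, 236], [247, 441, 13, 10, 72], [370, 459, 48, 11, 320], [368, 471, 37, 9, 270]]
scene vs s11 in clamp box 828[ WARN:0@11.444] global loadsave.cpp:275 findDecoder imread_('pics/s0.png'): can't open/read file: check file path/integrity
```

The figure's pale columns match an upright figure clamped at x = 64: head about 197 against 199 predicted, shoulders and plinth in line. Handing in.

```bash
python3 -c "
from bench import r
print(r.hand_in())"
```

```text
the job is handed in; nothing more can be done
None
```

The figure is standing upright in the clamp with the jaw closed on its plinth. I handed the job in at about 18 s, with the arm well clear.

- **Placing:** I pinched the figure lightly by the head and carried it over the gap. It hung about 6° off upright, and on the first touch the plinth came down about 13 mm towards the stop. I lifted it, tilted the hand 6° to correct it, and set it down again. The plinth's middle measured about 41 mm along the clamp, against 40 mm wanted, and the figure stayed standing when released.
- **Latching:** I squeezed both buttons in to 41 mm across (60 mm when out), and the jaw moved about 48 mm, as expected when it closes on the plinth. I then let go and backed away.
- **Last checks:** The final check was numbers only, because the 12-picture limit was used up. The head was within about 2 pixels of where an upright, clamped figure should show, and the shoulders and plinth were in line.
- **Not confirmed:** Comparing the top views before and after did not prove that the other things stayed put, because the arm and its shadow changed too much of the picture. No unexpected force came up near them, though the first touch-down and the button squeeze each read about 8 N.

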